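Line up the seed-sample pots by size on the germination tray

TASK

Stand the four seed-sample pots on the row of four black pads in the tray, one pot centred on each pad, in order of size: the smallest on the pad at the end nearest the teal basin, the largest at the far end. Keep the pots upright and set them down rather than dropping them, and leave the basin and the petri dishes where they are.

Things in the scene. Friction and masses are not known exactly. Their poses are not given: they have to be found in the camera images.
- pot_tiny: round white plastic seed-sample pot with a closed yellow screw lid; an upright cylinder 34 mm in diameter and 45 mm tall over all, lid as wide as the pot. Loose, starts upright on the table. Origin: centre of its underside, z up its axis; the yaw has no meaning
- pot_small: round white plastic seed-sample pot with a closed green screw lid; an upright cylinder 42 mm in diameter and 60 mm tall over all, lid as wide as the pot. Loose, starts upright on the table. Origin: centre of its underside, z up its axis; the yaw has no meaning
- pot_medium: round white plastic seed-sample pot with a closed blue screw lid; an upright cylinder 50 mm in diameter and 75 mm tall over all, lid as wide as the pot. Loose, starts upright on the table. Origin: centre of its underside, z up its axis; the yaw has no meaning
- pot_large: round white plastic seed-sample pot with a closed red screw lid; an upright cylinder 58 mm in diameter and 90 mm tall over all, lid as wide as the pot. Loose, starts upright on the table. Origin: centre of its underside, z up its axis; the yaw has no meaning
- seat_1: fixed black round pad, 66 mm wide, 2 mm thick, right end (-y) of a straight row of four, 86 mm apart, on white foam in a shallow black tray. Origin: centre of its underside, 8 mm above the table; its top is 10 mm above the table. y points along the row towards seat_4. The tray's rim, 18 mm above the table, runs 52 mm from the pads' centres on the robot's side
- seat_2: fixed black round pad, 66 mm wide, 2 mm thick, second from the right (-y) in a straight row of four, 86 mm apart, on white foam in a shallow black tray. Origin: centre of its underside, 8 mm above the table; its top is 10 mm above the table. y points along the row towards seat_4. The tray's rim, 18 mm above the table, runs 52 mm from the pads' centres on the robot's side
- seat_3: fixed black round pad, 66 mm wide, 2 mm thick, third from the right (-y) in a straight row of four, 86 mm apart, on white foam in a shallow black tray. Origin: centre of its underside, 8 mm above the table; its top is 10 mm above the table. y points along the row towards seat_4. The tray's rim, 18 mm above the table, runs 52 mm from the pads' centres on the robot's side
- seat_4: fixed black round pad, 66 mm wide, 2 mm thick, left end (+y) of a straight row of four, 86 mm apart, on white foam in a shallow black tray. Origin: centre of its underside, 8 mm above the table; its top is 10 mm above the table. y points along the row towards seat_4. The tray's rim, 18 mm above the table, runs 52 mm from the pads' centres on the robot's side
- basin: round open teal plastic basin, 170 mm across, 65 mm tall, loose on the table to the left (+y) or to the right (-y) of the tray; it tells at which end of the row the smallest pot belongs. Origin: centre of its underside
- dishes: stack of three closed glass petri dishes, 90 mm across and 45 mm tall in all, moving as one piece, loose on the table on the other side of the tray from the basin. Origin: centre of its underside
Things that resemble listed ones, but are neither listed nor needed, are in the scene too. Leave any purple look-alike of the pot_small alone.

How it is judged:
By the outcome, as a careful person would: the job done as asked, in the order asked, and still so for the second after the job is handed in, with the robot touching nothing.
It also fails if it takes over 99 s, if anything falls off the work surface, if the arm or the gripper's body presses on something with over 40 N, if the wrist force passes 120 N, or if a joint passes its speed limit or range.

ROBOT

A 6-joint arm with a two-finger parallel gripper is mounted at the origin on the work surface. World frame = base frame: x ahead of the robot, y to its left, z up, the work surface at z = 0. Lengths are in m, angles in rad, forces in N, time in s.
With the tool pointing down it reaches from about 0.25 to 0.775 m from the base axis. Payload 4 kg.
Tool frame: the origin (TCP) lies midway between the tips of the shut fingers; the grasp point (between the pads) lies 19 mm behind it (robot.tcp_to_grasp is the distance from the TCP to the grasp point, in m); z points along the fingers, y is the line along which they close (so a half turn about z gives the same grasp; the last joint's range is limited). The gripper opens to 94 mm and grips with 3 to 60 N. Pads are 16 mm wide; open, the fingers measure 119 mm over their backs; the gripper's body (75 mm by 177 mm) begins 78 mm behind the grasp point.
Start: joints at [1.185, 0.087, 1.371, -0, 1.684, -0.103], TCP at [0.153, 0.528, 0.206] pointing down, gripper open.
Joint ranges: [-3.1, 3.1], [-0.76, 2.03], [0.27, 2.55], [-1.08, 4.22], [0.17, 2.65], [-2.57, 2.57]. Speed limits (rad/s): [2.79, 2.79, 3.14, 3.14, 3.14, 3.14].

INTERFACE

Orientations are given as a 3x3 rotation matrix whose columns are the frame's x, y, z axes.
In Python, from station import robot, imaging gives the robot as it stands.
- The arm moves only by the tool apply_moves, never from a script. Its arguments are lists of equal length, an entry for each row: "dp": the shift along the tool's x, y, z in mm, a list of three; "turn": the turn about the tool's z in degrees. A call has 1 to 10 rows; each row is the pose to reach, as a shift and turn from the pose commanded when the call began, along the tool's axes at that moment; what a row does not reach only later rows make up. A row lasts 1/10 s, in which the tool goes at most 50 mm and 8.59 degrees, less where a joint would pass 70% of its speed; a pose out of reach is approached as far as the arm can. A call with a gripper value outside its range is refused whole. "hand" is the opening, from -1 (shut) to 1 (fully open), set as the call begins (left out, the last holds). The fingers move at their own pace and stop on an object; "force" is the grip in N (left out, the last holds). Time passes only in rows, so rows that repeat a pose let the fingers close. It gives the time, the measured TCP pose, the force, the opening and the grip force at its end, in the units of the state.
- robot.read_state(): the state, without advancing time (a new reading comes with each control period).
- imaging.grab_frame(name): name is "scene" or "side" or "wrist"; returns the picture (480x640x3 uint8, blue, green, red); there is no depth.
- imaging.calibration(name): a dict with "camera_matrix" (3x3 intrinsics, pixels), "eye" and "orientation" of the camera in the world; the wrist camera has in their place "tool_from_camera" (4x4, takes a point from camera to tool coordinates, whose origin is the TCP and whose axes are the flange's). Camera axes: x right, y down, z forward; pixel columns grow to the right and rows downward; lengths in m; the calibration is good to about 2 mm. A picture is of the moment at which its call begins: read the wrist's pose just before it. calibration takes no time and is no camera call.
- robot.sign_off(): hands the job in; it is judged then, once.
The state is a dict: "t": time; "joint_positions": joint angles; "joint_vel": joint speeds; "joint_torque": joint torques, N m; "ee_pos": TCP position; "tool_rot": TCP orientation; "ft_force": force on the tool from outside, world axes, zero at the start; "ft_torque": the same for the moment, N m; "grip_width": finger opening in m; "finger_force": force on a finger pad.
Only numpy, scipy, OpenCV 4.12 (cv2) and the standard library are available. Lean on these libraries where they do the work, as an engineer would, in place of code of your own. Each camera call takes 0.05 s, during which the arm holds its last target. There are 200 camera calls.

## Working session

There is one attempt and no reset: what is moved stays moved. The work goes in short steps, Python scripts to look and compute and a tool call to move; the robot and the scene stay as the last step left them, time stands still between calls to the robot, and variables do not carry over. Pictures are saved under pics/ and viewed, at most 14 in all, crops included, and the job is handed in when it is done.

Besides the shell and the picture viewer there is one more tool, called after "Emit:" by a JSON object that holds its "op" and its "data". apply_moves: Moves the arm, as the interface text tells. Its arguments: {"type":"object","properties":{"dp":{"type":"array","items":{"type":"array","items":{"type":"number"}}},"turn":{"type":"array","items":{"type":"number"}},"hand":{"type":"number"},"force":{"type":"number"}},"required":["dp","turn"]}

```bash
ls; mkdir -p pics
python3 - <<'E'
from station import robot, imaging
import cv2, numpy as np
s=robot.read_state(); print(s['t'],s['ee_pos'],s['tool_rot'],s['grip_width'])
for n in ['scene','side']:
    cv2.imwrite(f'pics/{n}0.png',imaging.grab_frame(n)); c=imaging.calibration(n); print(n,c)
print(imaging.calibration('wrist'))
E
```

```text
pics
0.0 [0.15327899 0.52765578 0.20434907] [[-9.60274743e-01  2.79055172e-01 -7.92696894e-04]
 [ 2.79056211e-01  9.60272813e-01 -1.93814504e-03]
 [ 2.20355879e-04 -2.08235872e-03 -9.99997808e-01]] 0.09391920081012792
scene {'camera_matrix': array([[446.54992661,   0.        , 323.3198847 ],
       [  0.        , 446.54992661, 230.14823535],
       [  0.        ,   0.        ,   1.        ]]), 'eye': array([1.17528697, 0.10506553, 1.06692827]), 'orientation': array([[-0.13610613,  0.81882547, -0.55767371],
       [ 0.9906908 ,  0.11100474, -0.07880161],
       [-0.00262034, -0.5632076 , -0.82631128]])}
side {'camera_matrix': array([[489.37563885,   0.        , 319.1017138 ],
       [  0.        , 489.37563885, 242.82661694],
       [  0.        ,   0.        ,   1.        ]]), 'eye': array([ 0.30930591, -0.78744246,  0.78879743]), 'orientation': array([[ 0.96480601, -0.19148049,  0.18023482],
       [-0.26218355, -0.64773512,  0.7153314 ],
       [-0.02022758, -0.73741063, -0.67514177]])}
{'camera_matrix': array([[389.86548458,   0.        , 323.0652082 ],
       [  0.        , 389.86548458, 240.64121884],
       [  0.        ,   0.        ,   1.        ]]), 'tool_from_camera': array([[-2.23943015e-04, -9.58648781e-01, -2.84591751e-01,
         8.32609388e-02],
       [ 9.99999490e-01,  6.56340782e-05, -1.00798048e-03,
         3.29749276e-04],
       [ 9.84978173e-04, -2.84591832e-01,  9.58648277e-01,
        -1.80019692e-01],
       [ 0.00000000e+00,  0.00000000e+00,  0.00000000e+00,
         1.00000000e+00]])}
```

View pics/scene0.png

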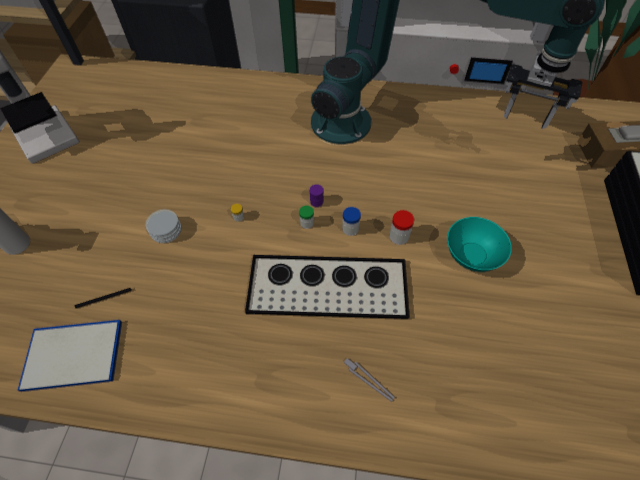

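View pics/side0.png

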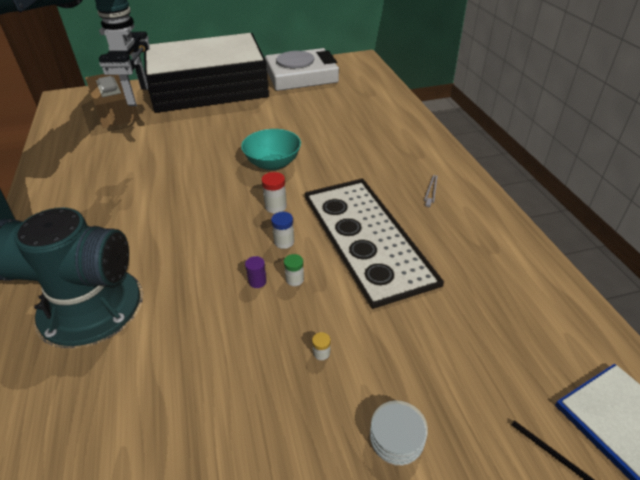

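The scene view shows the basin at right (+y), pixel (479,245), and the dishes at left (-y), (164,226). So the yellow pot goes on seat_4 (376,277), green on seat_3 (344,276), blue on seat_2 (312,275) and red on seat_1 (280,274). The lids are yellow (237,210), green (306,212), blue (351,215) and red (402,220).

There are two candidates for pot_small: (306,217), with a green lid and white body, and (316,196), which is all purple. The green one fits the description, and I will confirm it in a crop.

```bash
cat > h.py <<'E'
from station import robot, imaging
import cv2, numpy as np
H={'tiny':.045,'small':.060,'medium':.075,'large':.090}
R={'tiny':.017,'small':.021,'medium':.025,'large':.029}
HUE={'tiny':(18,32),'small':(50,80),'medium':(105,122),'large':(0,6)}
def cam(n,s=None):
    c=imaging.calibration(n)
    if n!='wrist': return c['camera_matrix'],np.array(c['eye']),np.array(c['orientation'])
    T=c['tool_from_camera'];Rt=np.array(s['tool_rot'])
    return c['camera_matrix'],np.array(s['ee_pos'])+Rt@T[:3,3],Rt@T[:3,:3]
def ray(c,u,v,z):
    K,e,O=c; d=O@np.linalg.solve(K,[u,v,1.]); return (e+d*(z-e[2])/d[2])[:2]
def proj(c,p):
    K,e,O=c; q=K@(O.T@(np.array(p)-e)); return q[:2]/q[2]
def blobs(img,hue,smin=130,vmin=60,amin=25):
    h=cv2.cvtColor(img,cv2.COLOR_BGR2HSV)
    m=cv2.inRange(h,(hue[0],smin,vmin),(hue[1],255,255))
    n,l,st,ce=cv2.connectedComponentsWithStats(m)
    return [(st[i],ce[i],l==i) for i in range(1,n) if st[i][4]>=amin]
def far_edge(c,mask,h,r):
    # lid-top centre: the far silhouette edge of the lid lies on the top rim; step r back to the camera
    ys,xs=np.nonzero(mask); P=np.array([ray(c,x,y,h) for x,y in zip(xs,ys)])
    e=c[1][:2]; ctr=P.mean(0); d=(ctr-e)/np.linalg.norm(ctr-e); n=np.array([-d[1],d[0]])
    a=(P-e)@d; b=(P-e)@n
    return e+d*(a.max()-r)+n*(b.max()+b.min())/2
def tool(s,p):
    return (np.array(s['tool_rot']).T@(np.array(p)-np.array(s['ee_pos'])))*1000
E
python3 - <<'E'
from h import *
for n in ['scene','side']:
    im=cv2.imread(f'pics/{n}0.png'); c=cam(n)
    for k in H:
        for st,ce,m in blobs(im,HUE[k],150 if k=='tiny' else 130):
            if st[4]>600: continue
            print(n,k,st,far_edge(c,m,H[k],R[k]).round(4))
    g=cv2.cvtColor(im,cv2.COLOR_BGR2GRAY)
    x0,y0,x1,y1=(240,250,415,325) if n=='scene' else (300,175,445,310)
    m=np.zeros_like(g); m[y0:y1,x0:x1]=(g[y0:y1,x0:x1]<90)*255
    for cn in cv2.findContours(m,cv2.RETR_LIST,cv2.CHAIN_APPROX_NONE)[0]:
        a=cv2.contourArea(cn)
        if 250<a<900:
            M=cv2.moments(cn);u,v=M['m10']/M['m00'],M['m01']/M['m00']; print(n,'pad',a,round(u,1),round(v,1),ray(c,u,v,.010).round(4))
im=cv2.imread('pics/scene0.png'); cv2.imwrite('pics/crop.png',cv2.resize(im[175:295,215:425],None,fx=3.8,fy=3.8,interpolation=cv2.INTER_CUBIC))
E
```

```text
scene tiny [230 203  13  12 111] [ 0.4415 -0.2518]
scene small [299 206  15  13 142] [ 0.4406 -0.0475]
scene medium [470  62  37  19 559] [-0.2871  0.5048]
scene medium [343 207  17  17 231] [0.4425 0.0789]
scene medium [ 32 320  88  68 323] [ 0.8562 -0.5858]
scene medium [ 18 380  33  11  45] [ 0.9972 -0.5705]
scene large [450  64   9  10  73] [-0.2239  0.3721]
scene large [392 210  22  20 348] [0.4496 0.2196]
scene pad 385.0 376.1 276.9 [0.5927 0.1647]
scene pad 386.5 343.9 275.9 [0.6013 0.079 ]
scene pad 383.5 311.8 274.9 [ 0.61   -0.0067]
scene pad 382.5 279.8 273.9 [ 0.6186 -0.0921]
side tiny [312 332  18  17 246] [ 0.441  -0.2557]
side small [285 255  17  15 201] [ 0.4352 -0.057 ]
side medium [272 212  20  17 269] [0.4386 0.0714]
side medium [557 367  83 113 499] [ 0.8812 -0.5138]
side large [262 172  23  18 352] [0.4483 0.2145]
side pad 454.0 379.0 274.0 [ 0.6169 -0.0973]
side pad 382.5 362.5 249.2 [ 0.608  -0.0118]
side pad 320.0 347.9 226.9 [0.5996 0.0733]
side pad 274.0 334.5 206.6 [0.5911 0.159 ]
```

View pics/crop.png

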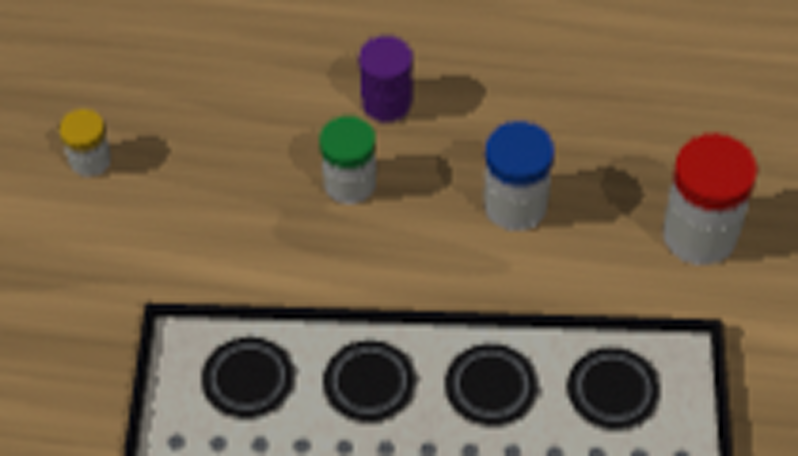

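The enlarged crop confirms pot_small: green lid on a white body at crop (348,158). The purple look-alike, at crop (386,78), is all purple and stays where it is. I'll close the gripper along the row and refine with the wrist camera, starting above the red pot.

Emit:
{"op": "apply_moves", "data": {"dp": [[-371,-217,0],[-371,-217,0],[-371,-217,0],[-371,-217,0],[-371,-217,0],[-371,-217,0],[-371,-217,0],[-371,-217,0],[-371,-217,0],[-371,-217,0]], "turn": [-22,-22,-22,-22,-22,-22,-22,-22,-22,-22], "hand": 1, "force": 15}}

```text
t: 1.1
ee_pos: [0.4514, 0.2127, 0.2044]
tool_rot: [[-0.996, -0.094, -0.001], [-0.094, 0.996, -0.002], [0.001, -0.002, -1.0]]
ft_force: [0.3, 0.4, -1.1]
grip_width: 0.094
finger_force: 0.0
```

Emit:
{"op": "apply_moves", "data": {"dp": [[0,0,0],[0,0,0],[0,0,0]], "turn": [0,0,0]}}

```text
t: 1.4
ee_pos: [0.4483, 0.2174, 0.2055]
tool_rot: [[-0.995, -0.103, -0.0], [-0.103, 0.995, 0.0], [0.0, 0.0, -1.0]]
ft_force: [0.4, 0.1, -0.6]
grip_width: 0.0938
finger_force: 0.0
```

```bash
cat >> h.py <<'E'
def look(tag):
    s=robot.read_state(); im=imaging.grab_frame('wrist'); cv2.imwrite(f'pics/{tag}.png',im)
    c=cam('wrist',s); print(round(s['t'],2),s['ee_pos'].round(4),'yaw_x',np.degrees(np.arctan2(s['tool_rot'][1,0],s['tool_rot'][0,0])).round(2),'w',round(s['grip_width'],4),'F',s['ft_force'].round(1))
    for k in H:
        for st,ce,m in blobs(im,HUE[k],150 if k=='tiny' else 130,amin=300):
            p=far_edge(c,m,H[k],R[k]); print(k,st,p.round(4),'tool',tool(s,[*p,0]).round(1))
    g=cv2.cvtColor(im,cv2.COLOR_BGR2GRAY); m=(g<90).astype(np.uint8)*255
    for cn in cv2.findContours(m,cv2.RETR_LIST,cv2.CHAIN_APPROX_NONE)[0]:
        a=cv2.contourArea(cn)
        if a<2000 or len(cn)<20: continue
        (u,v),ax,_=cv2.fitEllipse(cn)
        if a>.9*np.pi/4*ax[0]*ax[1] and ax[0]/ax[1]>.75:
            q=np.array([ray(c,*x[0],.010) for x in cn]); dd=2*np.sqrt(cv2.contourArea((q*1e4).astype(np.float32))/np.pi)/10
            if 45<dd<72: print('pad',round(u),round(v),'diam',round(dd,1),((q.max(0)+q.min(0))/2).round(4))
    return s,im,c
E
python3 -c "
from h import *; look('w1')"
```

```text
1.4 [0.4483 0.2174 0.2055] yaw_x -174.07 w 0.0938 F [ 0.4  0.1 -0.6]
tiny [560 390  19  68 361] [0.6592 0.5112] tool [-240.1  270.3  205.5]
small [   0  155   33   48 1305] [ 0.4336 -0.0404] tool [  41.2 -255.   205.4]
medium [ 124  172   61   59 2809] [0.4385 0.0798] tool [  23.9 -135.9  205.4]
large [ 290  195   72   73 4108] [0.4458 0.2191] tool [  2.2   1.8 205.5]
pad 260 336 diam 63.8 [0.5908 0.1637]
```

View pics/w1.png

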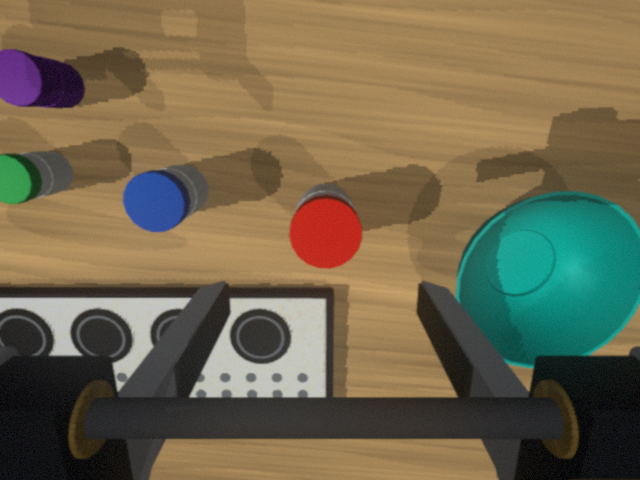

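The wrist view shows the red lid centred at (326,232) between the open fingers, the basin clear at right (550,280), and seat_4 at (260,336). I'll descend and grip.

Emit:
{"op": "apply_moves", "data": {"dp": [[2,2,0],[2,2,40],[2,2,85],[2,2,125],[2,2,150],[2,2,164],[2,2,164],[2,2,164]], "turn": [0,0,0,0,0,0,0,0]}}

```text
t: 2.25
ee_pos: [0.4478, 0.2187, 0.0428]
tool_rot: [[-0.995, -0.102, 0.002], [-0.102, 0.995, 0.001], [-0.002, 0.001, -1.0]]
ft_force: [0.1, -0.6, 0.7]
grip_width: 0.0939
finger_force: 0.0
```

Emit:
{"op": "apply_moves", "data": {"dp": [[0,0,0],[0,0,0],[0,0,0],[0,0,0],[0,0,0],[0,0,0],[0,0,0]], "turn": [0,0,0,0,0,0,0], "hand": -1, "force": 20}}

```text
t: 2.95
ee_pos: [0.4472, 0.2184, 0.0418]
tool_rot: [[-0.995, -0.101, 0.001], [-0.101, 0.995, 0.001], [-0.001, 0.001, -1.0]]
ft_force: [-1.4, 0.5, 2.3]
grip_width: 0.0577
finger_force: 20.0
```

The grip is firm: 57.7 mm opening on the 58 mm pot. Next I'll lift it and pass over the tray to see the pads with the wrist camera.

Emit:
{"op": "apply_moves", "data": {"dp": [[0,0,-20],[0,0,-60],[0,0,-105],[-20,-20,-150],[-55,-55,-160],[-95,-90,-160],[-135,-125,-160],[-170,-160,-160],[-200,-190,-160],[-213,-206,-160]], "turn": [0,0,0,0,0,0,0,0,0,0]}}

```text
t: 3.95
ee_pos: [0.6817, 0.0308, 0.1984]
tool_rot: [[-0.995, -0.097, -0.003], [-0.097, 0.995, -0.001], [0.003, -0.001, -1.0]]
ft_force: [-1.2, 0.7, -2.2]
grip_width: 0.0576
finger_force: 20.0
```

Emit:
{"op": "apply_moves", "data": {"dp": [[0,0,0],[0,0,0],[0,0,0]], "turn": [0,0,0]}}

```text
t: 4.25
ee_pos: [0.6789, 0.0357, 0.2013]
tool_rot: [[-0.995, -0.102, -0.001], [-0.102, 0.995, 0.001], [0.001, 0.001, -1.0]]
ft_force: [-0.9, 0.0, -2.2]
grip_width: 0.0574
finger_force: 20.0
```

```bash
python3 -c "
from h import *; look('w2')"
```

```text
4.25 [0.6789 0.0357 0.2013] yaw_x -174.14 w 0.0574 F [-0.9  0.  -2.2]
tiny [164 387  14  71 336] [ 0.9338 -0.1064] tool [-239.2 -167.5  200.9]
tiny [465 386  18  72 404] [0.8997 0.2262] tool [-239.4  166.8  201.1]
large [  248   267   150   132 15766] [0.7976 0.0475] tool [-119.5   -0.5  201.1]
pad 378 135 diam 53.1 [0.6001 0.0781]
pad 284 135 diam 52.8 [ 0.6088 -0.0074]
pad 190 135 diam 52.7 [ 0.6175 -0.0936]
pad 471 135 diam 63.9 [0.5914 0.1635]
pad 378 134 diam 63.4 [0.5998 0.0779]
pad 284 134 diam 63.4 [ 0.6083 -0.0078]
pad 191 134 diam 63.9 [ 0.6171 -0.0926]
```

View pics/w2.png

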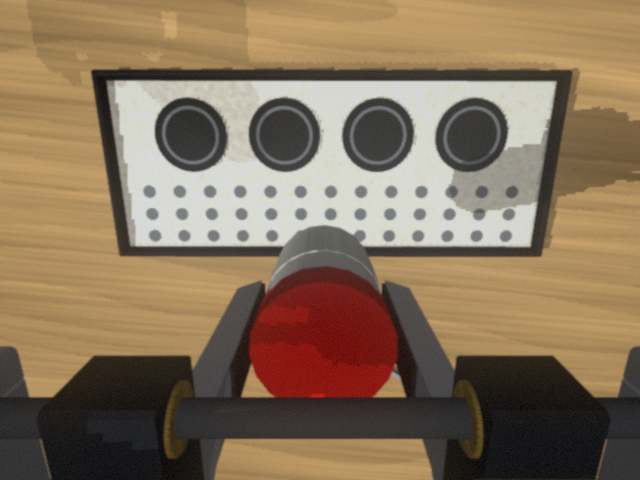

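All four pads lie at row v≈134, columns 190, 284, 378 and 471, so the tool is aligned with the row, and the pot hangs upright. Now to seat_1.

Emit:
{"op": "apply_moves", "data": {"dp": [[20,-35,0],[45,-75,0],[65,-110,0],[73,-122,0],[73,-122,20],[73,-122,60],[73,-122,100],[73,-122,130],[73,-122,138],[73,-122,138]], "turn": [0,0,0,0,0,0,0,0,0,0]}}

```text
t: 5.3
ee_pos: [0.6185, -0.0927, 0.0624]
tool_rot: [[-0.995, -0.102, -0.003], [-0.102, 0.995, 0.001], [0.002, 0.001, -1.0]]
ft_force: [0.1, -0.9, -1.6]
grip_width: 0.058
finger_force: 20.0
```

Emit:
{"op": "apply_moves", "data": {"dp": [[0,0,0],[0,0,0],[0,0,0]], "turn": [0,0,0]}}

```text
t: 5.6
ee_pos: [0.6208, -0.0943, 0.0659]
tool_rot: [[-0.995, -0.101, 0.004], [-0.101, 0.995, -0.001], [-0.004, -0.001, -1.0]]
ft_force: [-0.7, -0.8, -2.0]
grip_width: 0.0577
finger_force: 20.0
```

Emit:
{"op": "apply_moves", "data": {"dp": [[0,0,0],[0,0,0],[0,0,0]], "turn": [0,0,0]}}

```text
t: 5.9
ee_pos: [0.6195, -0.0942, 0.0637]
tool_rot: [[-0.995, -0.101, 0.0], [-0.101, 0.995, 0.0], [-0.0, -0.0, -1.0]]
ft_force: [0.7, 1.0, -1.0]
grip_width: 0.0581
finger_force: 20.0
```

Emit:
{"op": "apply_moves", "data": {"dp": [[0,0,0]], "turn": [0]}}

```text
t: 6.0
ee_pos: [0.6194, -0.0942, 0.0634]
tool_rot: [[-0.995, -0.101, -0.0], [-0.101, 0.995, 0.0], [0.0, 0.0, -1.0]]
ft_force: [-0.4, -0.8, -1.5]
grip_width: 0.0583
finger_force: 20.0
```

Emit:
{"op": "apply_moves", "data": {"dp": [[1,1,3],[1,1,6],[1,1,8],[1,1,10],[1,1,11],[1,1,11],[1,1,11],[1,1,11]], "turn": [0,0,0,0,0,0,0,0]}}

```text
t: 6.8
ee_pos: [0.6185, -0.0933, 0.0526]
tool_rot: [[-0.995, -0.101, 0.0], [-0.101, 0.995, 0.0], [-0.0, -0.0, -1.0]]
ft_force: [-0.1, 0.8, -2.5]
grip_width: 0.0581
finger_force: 20.0
```

Emit:
{"op": "apply_moves", "data": {"dp": [[0,0,1],[0,0,1],[0,0,1],[0,0,1]], "turn": [0,0,0,0]}}

```text
t: 7.2
ee_pos: [0.6186, -0.0933, 0.0519]
tool_rot: [[-0.995, -0.101, 0.001], [-0.101, 0.995, -0.0], [-0.001, -0.0, -1.0]]
ft_force: [-0.1, -0.5, 0.5]
grip_width: 0.0579
finger_force: 20.0
```

The wrist force changed from about -2 N to about 0, so the pot is resting on the pad. I'll release it, rise and go over the blue pot.

Emit:
{"op": "apply_moves", "data": {"dp": [[0,0,0],[0,0,0],[0,0,0],[0,0,0],[0,0,-20],[0,0,-60],[0,0,-105],[20,20,-140],[45,55,-152],[70,90,-152]], "turn": [0,0,0,0,0,0,0,0,0,0], "hand": 0.55}}

```text
t: 8.2
ee_pos: [0.5404, -0.0105, 0.2071]
tool_rot: [[-0.995, -0.1, 0.007], [-0.1, 0.995, -0.001], [-0.007, -0.001, -1.0]]
ft_force: [1.5, 0.2, 0.2]
grip_width: 0.0729
finger_force: 0.0
```

Emit:
{"op": "apply_moves", "data": {"dp": [[30,35,0],[60,70,0],[82,92,0],[92,100,0],[92,100,0],[92,100,0],[92,100,0],[92,100,0],[92,100,0]], "turn": [0,0,0,0,0,0,0,0,0], "hand": 1}}

```text
t: 9.1
ee_pos: [0.4385, 0.0788, 0.2031]
tool_rot: [[-0.995, -0.1, -0.001], [-0.1, 0.995, -0.0], [0.001, -0.0, -1.0]]
ft_force: [0.0, -0.4, 0.1]
grip_width: 0.094
finger_force: 0.0
```

```bash
python3 -c "
from h import *; look('w3')"
```

```text
9.1 [0.4385 0.0788 0.2031] yaw_x -174.28 w 0.094 F [ 0.  -0.4  0.1]
tiny [557 387  22  71 371] [0.6478 0.3695] tool [-237.4  268.4  203. ]
tiny [ 69 388  20  70 344] [ 0.7021 -0.1651] tool [-238.1 -268.9  203. ]
small [ 150  185   49   47 1753] [ 0.4349 -0.0477] tool [  16.1 -125.5  203.1]
medium [ 294  202   59   58 2633] [0.4377 0.0787] tool [  0.7  -0.  203.1]
pad 386 356 diam 63.8 [0.591  0.1635]
pad 308 357 diam 63.9 [0.5997 0.0781]
pad 324 227 diam 61.2 [0.4493 0.0806]
pad 201 111 diam 53.0 [ 0.3548 -0.041 ]
```

View pics/w3.png

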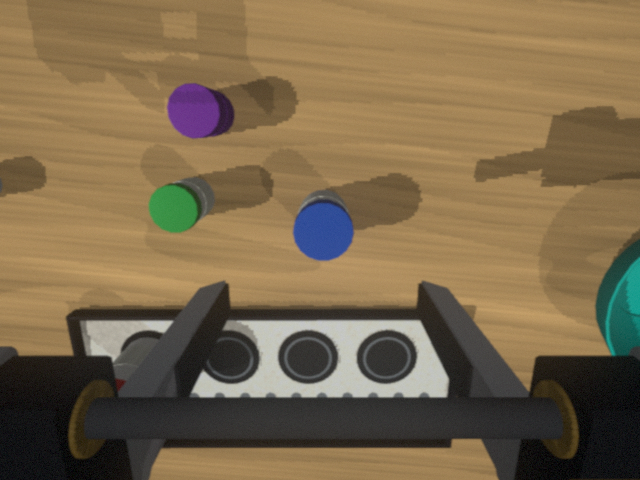

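The blue lid is centred at (323,231) between the fingers, with green at (175,208) clear to the left. I'll descend and grip.

Emit:
{"op": "apply_moves", "data": {"dp": [[1,0,20],[1,0,65],[1,0,110],[1,0,145],[1,0,162],[1,0,169],[1,0,169],[1,0,169],[1,0,169],[1,0,169]], "turn": [0,0,0,0,0,0,0,0,0,0]}}

```text
t: 10.15
ee_pos: [0.4381, 0.0794, 0.0359]
tool_rot: [[-0.995, -0.101, 0.003], [-0.101, 0.995, 0.0], [-0.003, -0.0, -1.0]]
ft_force: [0.5, 0.3, 0.5]
grip_width: 0.0942
finger_force: 0.0
```

Emit:
{"op": "apply_moves", "data": {"dp": [[0,0,0],[0,0,0],[0,0,0],[0,0,0],[0,0,0],[0,0,0],[0,0,0],[0,0,0]], "turn": [0,0,0,0,0,0,0,0], "hand": -1}}

```text
t: 10.95
ee_pos: [0.437, 0.0793, 0.0345]
tool_rot: [[-0.995, -0.101, 0.0], [-0.101, 0.995, -0.0], [0.0, -0.0, -1.0]]
ft_force: [0.3, -0.3, -0.1]
grip_width: 0.05
finger_force: 20.0
```

Emit:
{"op": "apply_moves", "data": {"dp": [[0,0,-20],[0,0,-60],[0,0,-100],[-15,-10,-125],[-50,-35,-125],[-95,-60,-125],[-135,-85,-125],[-155,-100,-125],[-161,-104,-125],[-161,-104,-125]], "turn": [0,0,0,0,0,0,0,0,0,0]}}

```text
t: 11.95
ee_pos: [0.6076, -0.0081, 0.1584]
tool_rot: [[-0.995, -0.1, -0.002], [-0.1, 0.995, 0.001], [0.002, 0.001, -1.0]]
ft_force: [-0.5, -1.3, -1.9]
grip_width: 0.05
finger_force: 20.0
```

Emit:
{"op": "apply_moves", "data": {"dp": [[0,0,0],[0,0,15],[0,0,50],[0,0,80],[0,0,98],[0,0,104],[0,0,104],[0,0,104],[0,0,104],[0,0,104]], "turn": [0,0,0,0,0,0,0,0,0,0]}}

```text
t: 12.95
ee_pos: [0.6086, -0.0079, 0.057]
tool_rot: [[-0.995, -0.101, 0.003], [-0.101, 0.995, -0.0], [-0.003, -0.0, -1.0]]
ft_force: [0.8, 0.5, -0.4]
grip_width: 0.0497
finger_force: 20.0
```

Emit:
{"op": "apply_moves", "data": {"dp": [[0,0,0],[0,0,0]], "turn": [0,0]}}

```text
t: 13.15
ee_pos: [0.6079, -0.0079, 0.056]
tool_rot: [[-0.995, -0.101, 0.001], [-0.101, 0.995, -0.0], [-0.001, -0.0, -1.0]]
ft_force: [0.9, 0.7, -0.3]
grip_width: 0.05
finger_force: 20.0
```

Emit:
{"op": "apply_moves", "data": {"dp": [[0,0,4],[0,0,7],[0,0,9],[0,0,10],[0,0,10],[0,0,11],[0,0,11],[0,0,11],[0,0,12],[0,0,12]], "turn": [0,0,0,0,0,0,0,0,0,0]}}

```text
t: 14.15
ee_pos: [0.6078, -0.0079, 0.0445]
tool_rot: [[-0.995, -0.101, 0.001], [-0.101, 0.995, 0.0], [-0.001, -0.0, -1.0]]
ft_force: [-1.6, 0.0, 4.6]
grip_width: 0.0499
finger_force: 20.0
```

Emit:
{"op": "apply_moves", "data": {"dp": [[0,0,0],[0,0,0]], "turn": [0,0]}}

```text
t: 14.35
ee_pos: [0.6079, -0.0079, 0.0445]
tool_rot: [[-0.995, -0.101, 0.001], [-0.101, 0.995, 0.0], [-0.001, -0.0, -1.0]]
ft_force: [-2.3, 0.7, 4.9]
grip_width: 0.05
finger_force: 20.0
```

Contact is about 5 N. I'll release and go over the green pot.

Emit:
{"op": "apply_moves", "data": {"dp": [[0,0,0],[0,0,0],[0,0,0],[0,0,0],[0,0,-20],[0,0,-60],[0,0,-105],[20,0,-140],[60,-8,-159],[100,-14,-159]], "turn": [0,0,0,0,0,0,0,0,0,0], "hand": 0.35}}

```text
t: 15.35
ee_pos: [0.5107, -0.0325, 0.2066]
tool_rot: [[-0.995, -0.102, 0.008], [-0.102, 0.995, -0.002], [-0.007, -0.002, -1.0]]
ft_force: [0.1, -0.7, 0.6]
grip_width: 0.0631
finger_force: 0.0
```

Emit:
{"op": "apply_moves", "data": {"dp": [[35,-4,0],[62,-8,0],[76,-8,0],[76,-8,0],[76,-8,0],[76,-8,0],[76,-8,0],[76,-8,0]], "turn": [0,0,0,0,0,0,0,0], "hand": 1}}

```text
t: 16.15
ee_pos: [0.4353, -0.0474, 0.2022]
tool_rot: [[-0.995, -0.101, -0.001], [-0.101, 0.995, 0.0], [0.001, 0.0, -1.0]]
ft_force: [-0.0, 0.2, 0.4]
grip_width: 0.0939
finger_force: 0.0
```

```bash
python3 -c "
from h import *; look('w4')"
```

```text
16.15 [ 0.4353 -0.0474  0.2022] yaw_x -174.18 w 0.0939 F [-0.   0.2  0.4]
tiny [  71  187   44   39 1316] [ 0.4414 -0.2525] tool [  14.5 -204.7  202.1]
tiny [ 69 387  20  71 348] [ 0.6975 -0.29  ] tool [-236.4 -268.   201.9]
tiny [559 391  20  67 323] [0.6435 0.2428] tool [-236.7  267.6  202.1]
small [ 298  204   47   46 1681] [ 0.4344 -0.0492] tool [  1.   -1.7 202.2]
large [ 221  438   61   21 1059] [ 0.6299 -0.093 ] tool [-189.1  -65.1  202. ]
pad 353 131 diam 46.6 [ 0.3555 -0.0282]
```

View pics/w4.png

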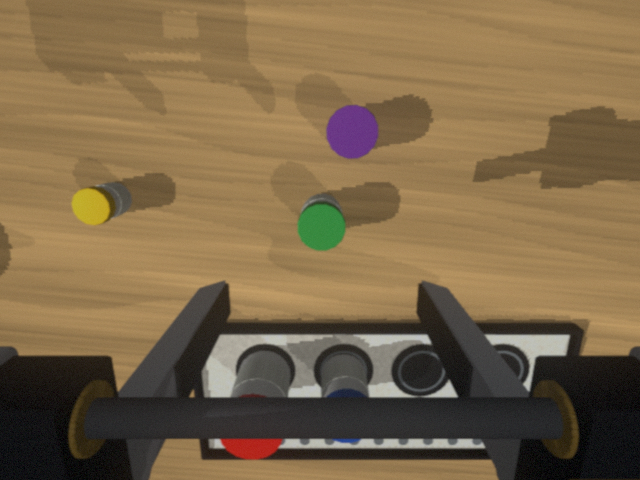

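Green (pot_small) is centred at (321,227) with purple clear behind it at (352,131). Red and blue stand on their pads. I'll grip green.

Emit:
{"op": "apply_moves", "data": {"dp": [[1,-1,20],[1,-1,65],[1,-1,110],[1,-1,150],[1,-1,170],[1,-1,177],[1,-1,177],[1,-1,177],[1,-1,177],[1,-1,177]], "turn": [0,0,0,0,0,0,0,0,0,0]}}

```text
t: 17.2
ee_pos: [0.4351, -0.0489, 0.027]
tool_rot: [[-0.995, -0.101, 0.003], [-0.101, 0.995, -0.001], [-0.003, -0.001, -1.0]]
ft_force: [-0.4, 0.6, 0.3]
grip_width: 0.0938
finger_force: 0.0
```

Emit:
{"op": "apply_moves", "data": {"dp": [[0,0,0],[0,0,0],[0,0,0],[0,0,0],[0,0,0],[0,0,0],[0,0,0],[0,0,0]], "turn": [0,0,0,0,0,0,0,0], "hand": -1}}

```text
t: 18.0
ee_pos: [0.4339, -0.0487, 0.0254]
tool_rot: [[-0.995, -0.101, 0.0], [-0.101, 0.995, -0.0], [0.0, -0.0, -1.0]]
ft_force: [0.4, -0.2, -0.9]
grip_width: 0.042
finger_force: 20.0
```

Emit:
{"op": "apply_moves", "data": {"dp": [[0,0,-20],[0,0,-60],[0,0,-105],[-15,10,-135],[-50,30,-140],[-90,55,-140],[-130,80,-140],[-165,100,-140],[-178,109,-140],[-178,109,-140]], "turn": [0,0,0,0,0,0,0,0,0,0]}}

```text
t: 19.0
ee_pos: [0.6008, 0.0794, 0.1639]
tool_rot: [[-0.995, -0.103, -0.002], [-0.103, 0.995, 0.0], [0.002, 0.001, -1.0]]
ft_force: [0.4, -0.7, -0.9]
grip_width: 0.0415
finger_force: 20.0
```

Emit:
{"op": "apply_moves", "data": {"dp": [[0,0,0],[0,0,15],[0,0,55],[0,0,90],[0,0,112],[0,0,119],[0,0,119],[0,0,119],[0,0,119],[0,0,119]], "turn": [0,0,0,0,0,0,0,0,0,0]}}

```text
t: 20.0
ee_pos: [0.6011, 0.0778, 0.0483]
tool_rot: [[-0.995, -0.101, 0.003], [-0.101, 0.995, 0.0], [-0.003, -0.0, -1.0]]
ft_force: [-0.3, -0.4, 0.4]
grip_width: 0.0419
finger_force: 20.0
```

Emit:
{"op": "apply_moves", "data": {"dp": [[0,0,0],[0,0,0],[0,0,0]], "turn": [0,0,0]}}

```text
t: 20.3
ee_pos: [0.6, 0.0779, 0.0467]
tool_rot: [[-0.995, -0.101, 0.0], [-0.101, 0.995, 0.0], [-0.0, 0.0, -1.0]]
ft_force: [0.1, -0.1, -1.6]
grip_width: 0.0419
finger_force: 20.0
```

Emit:
{"op": "apply_moves", "data": {"dp": [[0,0,4],[0,0,7],[0,0,9],[0,0,10],[0,0,10],[0,0,11],[0,0,11],[0,0,11],[0,0,12],[0,0,12]], "turn": [0,0,0,0,0,0,0,0,0,0]}}

```text
t: 21.3
ee_pos: [0.6002, 0.0778, 0.0355]
tool_rot: [[-0.995, -0.101, 0.001], [-0.101, 0.995, 0.0], [-0.001, -0.0, -1.0]]
ft_force: [-1.6, 0.4, 4.1]
grip_width: 0.0415
finger_force: 20.0
```

Emit:
{"op": "apply_moves", "data": {"dp": [[0,0,0],[0,0,0]], "turn": [0,0]}}

```text
t: 21.5
ee_pos: [0.6002, 0.0778, 0.0355]
tool_rot: [[-0.995, -0.101, 0.001], [-0.101, 0.995, 0.0], [-0.001, 0.0, -1.0]]
ft_force: [-2.0, -0.5, 5.8]
grip_width: 0.0418
finger_force: 20.0
```

Contact made. I'll release and move over the yellow pot.

Emit:
{"op": "apply_moves", "data": {"dp": [[0,0,0],[0,0,0],[0,0,0],[0,0,0],[0,0,-20],[0,0,-60],[0,0,-105],[10,0,-150],[35,-30,-168],[55,-70,-168]], "turn": [0,0,0,0,0,0,0,0,0,0], "hand": 0.15}}

```text
t: 22.5
ee_pos: [0.5538, 0.0031, 0.2075]
tool_rot: [[-0.994, -0.105, 0.009], [-0.105, 0.994, -0.0], [-0.009, -0.001, -1.0]]
ft_force: [-0.2, -0.7, 1.2]
grip_width: 0.0539
finger_force: 0.0
```

Emit:
{"op": "apply_moves", "data": {"dp": [[22,-40,0],[44,-80,0],[66,-120,0],[88,-160,0],[110,-200,0],[128,-232,0],[136,-243,0],[136,-243,0],[136,-243,0],[136,-243,0]], "turn": [0,0,0,0,0,0,0,0,0,0], "hand": 0.7}}

```text
t: 23.5
ee_pos: [0.4423, -0.2515, 0.2025]
tool_rot: [[-0.995, -0.103, 0.0], [-0.103, 0.995, 0.001], [-0.0, 0.001, -1.0]]
ft_force: [-0.3, 0.1, 0.1]
grip_width: 0.0802
finger_force: 0.0
```

Emit:
{"op": "apply_moves", "data": {"dp": [[0,0,0],[0,0,0],[0,0,0]], "turn": [0,0,0]}}

```text
t: 23.8
ee_pos: [0.4419, -0.2523, 0.2025]
tool_rot: [[-0.995, -0.102, 0.0], [-0.102, 0.995, 0.0], [-0.0, 0.0, -1.0]]
ft_force: [-0.4, 0.1, -0.3]
grip_width: 0.08
finger_force: 0.0
```

```bash
python3 -c "
from h import *; look('w5')"
```

```text
23.8 [ 0.4419 -0.2523  0.2025] yaw_x -174.13 w 0.08 F [-0.4  0.1 -0.3]
tiny [ 305  203   38   38 1128] [ 0.4412 -0.252 ] tool [  0.7   0.4 202.5]
large [445 438  27  33 475] [ 0.6345 -0.1094] tool [-206.2  122.4  202.5]
```

View pics/w5.png

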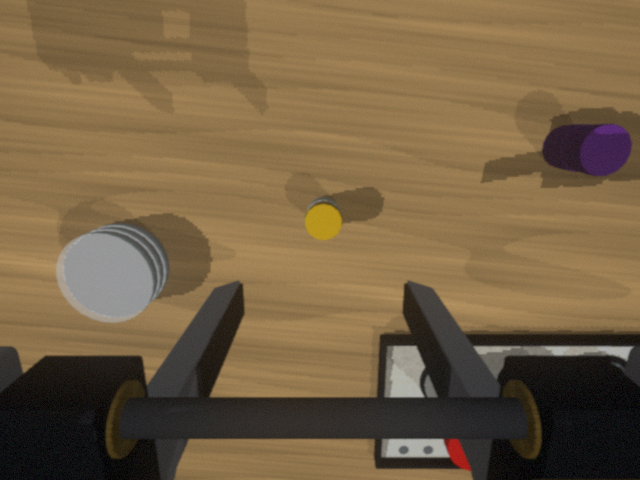

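The yellow lid is centred at (323,222), with the dishes at (113,273) well clear. I'll grip it.

Emit:
{"op": "apply_moves", "data": {"dp": [[1,0,20],[1,0,65],[1,0,110],[1,0,150],[1,0,178],[1,0,188],[1,0,190],[1,0,190],[1,0,190],[1,0,190]], "turn": [0,0,0,0,0,0,0,0,0,0]}}

```text
t: 24.85
ee_pos: [0.4418, -0.2539, 0.0144]
tool_rot: [[-0.995, -0.101, 0.003], [-0.101, 0.995, -0.002], [-0.003, -0.002, -1.0]]
ft_force: [0.4, 0.7, -0.0]
grip_width: 0.0798
finger_force: 0.0
```

Emit:
{"op": "apply_moves", "data": {"dp": [[0,0,0],[0,0,0],[0,0,0],[0,0,0],[0,0,0],[0,0,0],[0,0,0],[0,0,0]], "turn": [0,0,0,0,0,0,0,0], "hand": -1}}

```text
t: 25.65
ee_pos: [0.4405, -0.2529, 0.0124]
tool_rot: [[-0.995, -0.101, -0.0], [-0.101, 0.995, 0.0], [0.0, 0.0, -1.0]]
ft_force: [0.1, 0.2, 1.0]
grip_width: 0.0337
finger_force: 20.0
```

Emit:
{"op": "apply_moves", "data": {"dp": [[0,0,-20],[0,0,-60],[0,0,-105],[-5,15,-145],[-20,50,-150],[-42,92,-150],[-65,136,-150],[-85,180,-150],[-107,224,-150],[-128,268,-150]], "turn": [0,0,0,0,0,0,0,0,0,0]}}

```text
t: 26.65
ee_pos: [0.5412, 0.0285, 0.1624]
tool_rot: [[-0.995, -0.101, 0.0], [-0.101, 0.995, -0.0], [-0.0, -0.0, -1.0]]
ft_force: [0.0, -0.9, -0.8]
grip_width: 0.0337
finger_force: 20.0
```

Emit:
{"op": "apply_moves", "data": {"dp": [[-22,44,0],[-44,88,0],[-58,120,0],[-63,131,0],[-63,131,0],[-63,131,15],[-63,131,55],[-63,131,95],[-63,131,120],[-63,131,128]], "turn": [0,0,0,0,0,0,0,0,0,0]}}

```text
t: 27.65
ee_pos: [0.5867, 0.1605, 0.0294]
tool_rot: [[-0.995, -0.098, -0.009], [-0.098, 0.995, -0.002], [0.009, -0.001, -1.0]]
ft_force: [-0.2, 0.3, -0.7]
grip_width: 0.0336
finger_force: 20.0
```

Emit:
{"op": "apply_moves", "data": {"dp": [[0,0,0],[0,0,0],[0,0,0],[0,0,0],[0,0,0],[0,0,0],[0,0,0]], "turn": [0,0,0,0,0,0,0]}}

```text
t: 28.35
ee_pos: [0.5904, 0.1634, 0.0348]
tool_rot: [[-0.995, -0.101, 0.0], [-0.101, 0.995, 0.0], [-0.0, 0.0, -1.0]]
ft_force: [0.9, 0.1, -0.6]
grip_width: 0.0338
finger_force: 20.0
```

On target within 0.5 mm. I'll lower the last 12 mm.

Emit:
{"op": "apply_moves", "data": {"dp": [[0,0,4],[0,0,7],[0,0,9],[0,0,10],[0,0,10],[0,0,11],[0,0,11],[0,0,12],[0,0,12],[0,0,13]], "turn": [0,0,0,0,0,0,0,0,0,0]}}

```text
t: 29.35
ee_pos: [0.5904, 0.1633, 0.0224]
tool_rot: [[-0.995, -0.101, 0.0], [-0.101, 0.995, 0.0], [-0.0, 0.0, -1.0]]
ft_force: [-2.8, -0.4, 7.3]
grip_width: 0.0335
finger_force: 20.0
```

Emit:
{"op": "apply_moves", "data": {"dp": [[0,0,0],[0,0,0]], "turn": [0,0]}}

```text
t: 29.55
ee_pos: [0.5904, 0.1633, 0.0224]
tool_rot: [[-0.995, -0.101, 0.001], [-0.101, 0.995, 0.0], [-0.001, 0.0, -1.0]]
ft_force: [-2.4, -0.0, 4.6]
grip_width: 0.0335
finger_force: 20.0
```

Contact made. I'll release, rise, and step back over the tray to check all four.

Emit:
{"op": "apply_moves", "data": {"dp": [[0,0,0],[0,0,0],[0,0,0],[0,0,0],[0,0,-20],[0,0,-60],[0,0,-105],[0,0,-150],[-20,-30,-180],[-45,-70,-185]], "turn": [0,0,0,0,0,0,0,0,0,0], "hand": 0}}

```text
t: 30.55
ee_pos: [0.6443, 0.0996, 0.2138]
tool_rot: [[-0.994, -0.105, 0.012], [-0.105, 0.994, 0.002], [-0.012, 0.0, -1.0]]
ft_force: [1.0, 0.6, 0.5]
grip_width: 0.0469
finger_force: 0.0
```

Emit:
{"op": "apply_moves", "data": {"dp": [[-20,-40,0],[-32,-66,0],[-32,-66,0],[-32,-66,0],[-32,-66,0],[-32,-66,0],[-32,-66,0],[-32,-66,0]], "turn": [0,0,0,0,0,0,0,0]}}

```text
t: 31.35
ee_pos: [0.6804, 0.0366, 0.2069]
tool_rot: [[-0.995, -0.102, 0.001], [-0.102, 0.995, 0.0], [-0.001, 0.0, -1.0]]
ft_force: [0.0, 0.0, 0.1]
grip_width: 0.047
finger_force: 0.0
```

Run:
```python
from h import *
s,im,c=look('w6')
seats={'tiny':(.5914,.1635),'small':(.600,.078),'medium':(.6086,-.0076),'large':(.6173,-.0931)}
for k in H:
    for st,ce,m in blobs(im,HUE[k],150 if k=='tiny' else 130,amin=700):
        if st[1]<330: print(k,'err mm',((far_edge(c,m,H[k]+.01,R[k])-seats[k])*1000).round(1))
cv2.imwrite('pics/scene1.png',imaging.grab_frame('scene'))
```

```text
31.35 [0.6804 0.0366 0.2069] yaw_x -174.13 w 0.047 F [0.  0.  0.1]
tiny [ 465  114   43   42 1395] [0.5914 0.1667] tool [ 75.4 138.5 206.8]
small [ 360  111   51   53 2140] [0.6021 0.0787] tool [ 73.6  49.8 206.8]
medium [ 242  103   65   67 3426] [ 0.61   -0.0087] tool [ 74.7 -37.9 206.8]
large [ 109   95   88   83 5557] [ 0.6196 -0.0992] tool [  74.4 -128.9  206.8]
pad 280 133 diam 68.3 [ 0.6094 -0.0109]
tiny err mm [ 0.2 -1.4]
small err mm [ 1.9 -1.5]
medium err mm [0.8 0.8]
large err mm [ 1.4 -0.8]
```

View pics/w6.png

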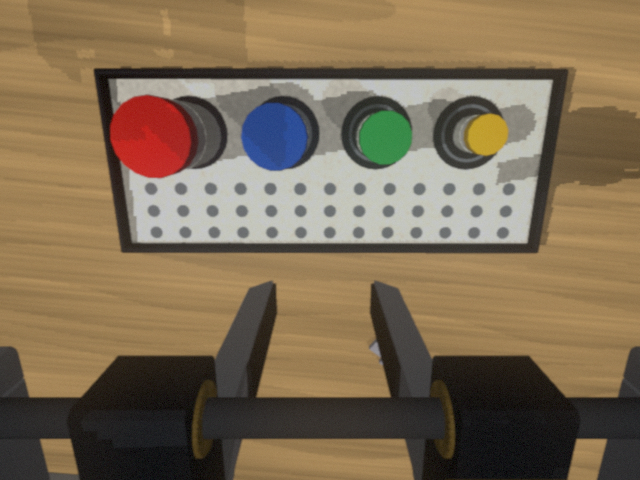

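View pics/scene1.png

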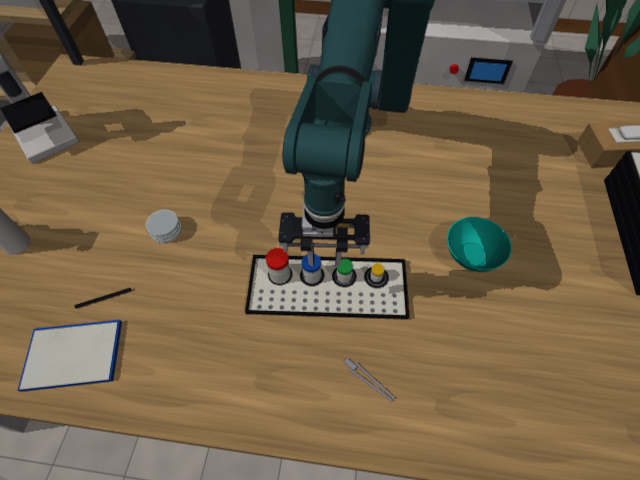

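In both views the pots stand upright and within about 2 mm of their pad centres: red at scene (278,265), blue (312,268), green (345,271), yellow (377,273). The basin (479,245) and dishes (164,226) haven't moved, and the gripper touches nothing.

```bash
python3 -c "
from station import robot; print(robot.sign_off())"
```

```text
the job is handed in; nothing more can be done
None
```

The four pots stand upright in size order, each within about 2.5 mm of its pad's centre by the wrist camera, with pot_tiny on seat_4 nearest the basin and pot_large on seat_1; the basin and dishes were not moved, and the job was handed in at about 31 s.

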